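# Make up the fitting kits for two glass reactors

### The job

Make up the fitting kits for the two glass reactors from the parts laid out on the bench. The long steel tray takes the big reactor's kit: the vacuum gauge face up in its widest compartment, the stirrer gland in the middle one and the larger stopper in the remaining one; the short grey tray takes the small reactor's: the boss head in the wide compartment and the smaller stopper in the narrow one. Put each part down on the tray floor without dropping it, the gland and stoppers standing cone up and the boss head lying flat as they do now, and leave the two bottles and the beaker where they are.

Things in the scene. Friction and masses are not known exactly. Their poses are not given: they have to be found in the camera images.
- long_tray: Fixed shallow steel tray, three compartments in a row along its y (about world y). Outside 114 (x) by 285 mm (y), rim 22 mm up, floor 3 mm thick, dividers 2 mm thick and 20 mm high. Origin: centre of underside. Compartments are 110 mm in x, centred at x = 0: widest 115 mm in y, centre y = +82 mm; middle 80 mm, centre y = -17.5 mm; end 80 mm, centre y = -99.5 mm.
- short_tray: Fixed shallow grey plastic tray, two compartments in a row along its y (about world y). Outside 118 (x) by 195 mm (y), rim 22 mm up, floor 3 mm thick, divider 2 mm thick and 20 mm high. Origin: centre of underside. Compartments are 110 mm in x, centred at x = 0: wide one 115 mm in y, centre y = +36 mm; narrow one 70 mm, centre y = -58.5 mm.
- gland: White PTFE stirrer gland, round, 0.28 kg, standing on its ribbed nut, cone up, 98 mm tall (tallest white part). Upwards: nut 48 to 50 mm across (0 to 26 mm up), neck 39 mm (26 to 44), collar 56 mm (44 to 58), cone tapering from 45 to 41 mm (58 to 98), dark bore in its top. Origin: centre of underside, z up its axis; yaw is of no account.
- large_stopper: Larger white PTFE stopper, round, about 0.20 kg, standing on its eight-sided head with the cone up, 62 mm tall. Head 56 to 58 mm across and 18 mm high, groove 39 mm across (18 to 22 mm up), cone tapering from 45 to 41 mm across (22 to 62 mm). Origin: centre of its underside, z up its axis. Yaw is of no account.
- small_stopper: Smaller white PTFE stopper, about 0.06 kg, standing on its eight-sided head with the cone up, 47 mm tall. Head 33 to 35 mm across and 14 mm high, groove 18 mm across (14 to 18 mm up), cone tapering from 24 to 21 mm across (18 to 47 mm). Origin: centre of its underside, z up its axis. Yaw is of no account.
- gauge: Dial vacuum gauge lying on its back with its white face up, about 0.14 kg: dark round case 52 mm across and 28 mm high, and a brass stem about 14 mm thick that sticks out of the side along the gauge's +x axis, 14 mm up, to 52 mm from the case's centre. Origin: centre of the underside of the case, z up.
- boss_head: Blue cast boss head (rod clamp), about 0.15 kg, lying flat: solid core 26 mm (x) by 30 mm (y) by 34 mm high, a rod jaw on either side of it, and a steel thumbscrew at each end, 92 mm over all along its x axis; core and jaws 30 mm across in y. Origin: centre of the underside of the core, z up.
- amber_bottle: Bystander: amber glass bottle with a black cap, 64 mm across, 135 mm tall. Origin: centre of its underside.
- white_bottle: Bystander: white plastic bottle with a blue label and a black cap, 68 mm across, 185 mm tall. Origin: centre of its underside.
- beaker: Bystander: glass beaker, 72 mm across the rim, 95 mm tall. Origin: centre of its underside.
Things that resemble listed ones, but are neither listed nor needed, are in the scene too. What is shaped like the short_tray but red is not meant.

How it is judged:
By the outcome, as a careful person would: the job done as asked, in the order asked, and still so for the second after the job is handed in, with the robot touching nothing.
It also fails if it takes over 112 s, if anything falls off the work surface, if the arm or the gripper's body presses on something with over 40 N, if the wrist force passes 120 N, or if a joint passes its speed limit or range.

### The arm

A 6-joint arm with a two-finger parallel gripper is mounted at the origin on the work surface. World frame = base frame: x ahead of the robot, y to its left, z up, the work surface at z = 0. Lengths are in m, angles in rad, forces in N, time in s.
With the tool pointing down it reaches from about 0.3 to 0.85 m from the base axis. Payload 4.2 kg.
Tool frame: the origin (TCP) lies at the very end of the fingers, on their centre line; the grasp point (between the pads) lies arm.pinch_z behind it (arm.pinch_z is the distance from the TCP to the grasp point, in m); z points along the fingers, y is the line along which they close (so a half turn about z gives the same grasp; the last joint's range is limited). The gripper opens to 91 mm and grips with 3 to 60 N. Pads are 32 mm wide; open, the fingers measure 118 mm over their backs; the gripper's body (76 mm by 178 mm) begins 60 mm behind the grasp point.
Start: joints at [-1.227, 0.32, 1.565, -0, 1.257, -0.02], TCP at [0.205, -0.537, 0.179] pointing down, gripper open.
Joint ranges: [-3.11, 3.11], [-0.84, 2.01], [0.21, 2.61], [-1.34, 4.49], [0.05, 2.63], [-2.56, 2.56]. Speed limits (rad/s): [2.57, 2.57, 3.14, 3.14, 3.14, 3.14].

### API

Orientations are given as a unit quaternion [x, y, z, w].
In Python, from bench import arm, viewer gives the robot as it stands.
- The arm moves only by the tool drive_tool, never from a script. Its argument "steps" is text: rows parted by semicolons, each of 4 numbers parted by spaces: the shift along the tool's x, y, z scaled (see below), then the turn about the tool's z scaled (see below). A call has 1 to 20 rows; each row shifts and turns the commanded pose from where the row before left it, along the tool's axes as they then stand; what a row does not reach is not made up. The controller multiplies each number of a shift by 30 mm and each number of a turn by 6 degrees. A row lasts 1/12 s, in which the tool goes at most 41.7 mm and 7.16 degrees, less where a joint would pass 70% of its speed; a pose out of reach is approached as far as the arm can. A call with a number of a shift or a turn outside -1 to 1 is refused whole. A call with a gripper value outside its range is refused whole. "fingers" is the opening, from -1 (shut) to 1 (fully open), set as the call begins (left out, the last holds). The fingers move at their own pace and stop on an object; "grip_force" is the grip in N (left out, the last holds). Time passes only in rows, so rows that do not move let the fingers close. It gives the time, the measured TCP pose, the force, the opening and the grip force at its end, in the units of the state.
- arm.get_obs(): the state, without advancing time (a new reading comes with each control period).
- viewer.grab_frame(name): name is "side" or "top"; returns (picture, depth): 400x640x3 uint8, blue, green, red; 400x640 float32, m along the optical axis (not along the pixel's ray), 0 where there is no reading.
- viewer.calibration(name): a dict with "intrinsics" (3x3 intrinsics, pixels), "R" (3x3) and "t" (3): a world point X has camera coordinates R X + t. Camera axes: x right, y down, z forward; pixel columns grow to the right and rows downward; lengths in m; the calibration is good to about 2 mm. A picture is of the moment at which its call begins. calibration takes no time and is no camera call.
- arm.finish_job(): hands the job in; it is judged then, once.
The state is a dict: "t": time; "joint_pos": joint angles; "dq": joint speeds; "tau": joint torques, N m; "ee_pos": TCP position; "eef_rot": TCP orientation; "force": force on the tool from outside, world axes, zero at the start; "moment": the same for the moment, N m; "width": finger opening in m; "gripper_force": force on a finger pad.
Only numpy, scipy, OpenCV 4.12 (cv2) and the standard library are available. Lean on these libraries where they do the work, as an engineer would, in place of code of your own. Each camera call takes 0.05 s, during which the arm holds its last target. There are 200 camera calls.

## Working session

There is one attempt and no reset: what is moved stays moved. The work goes in short steps, Python scripts to look and compute and a tool call to move; the robot and the scene stay as the last step left them, time stands still between calls to the robot, and variables do not carry over. Pictures are saved under pics/ and viewed, at most 14 in all, crops included, and the job is handed in when it is done.

Besides the shell and the picture viewer there is one more tool, called as a command line: name --argument value ..., lists and objects as JSON in quotes. drive_tool: Moves the arm, as the interface text tells. Its arguments: {"type":"object","properties":{"steps":{"type":"string"},"fingers":{"type":"number"},"grip_force":{"type":"number"}},"required":["steps"]}

```bash
mkdir -p pics; ls; cat > h.py <<'E'
import numpy as np, cv2
from bench import arm, viewer
def grab(n):
    im,d=viewer.grab_frame(n); c=viewer.calibration(n); np.savez(n+'.npz',im=im,d=d); return im,d,c
def load(n):
    z=np.load(n+'.npz'); return z['im'],z['d'],viewer.calibration(n)
def world(c,d,u,v):
    K=np.array(c['intrinsics']);R=np.array(c['R']);t=np.array(c['t'])
    z=d[v,u] if np.ndim(d)==2 else d
    p=np.stack([(u-K[0,2])/K[0,0]*z,(v-K[1,2])/K[1,1]*z,z],-1)
    return (p-t)@R
def plane(c,u,v,h):
    K=np.array(c['intrinsics']);R=np.array(c['R']);t=np.array(c['t'])
    r=R.T@np.linalg.solve(K,[u,v,1]); o=-R.T@t
    return o+r*(h-o[2])/r[2]
E
python3 - <<'E'
from h import *
for n in('top','side'):
    im,d,c=grab(n); cv2.imwrite(f'pics/{n}0.png',im)
    print(n,-np.array(c['R']).T@c['t'],np.array(c['R'])[2],c['intrinsics'][0][0])
print(arm.pinch_z,arm.get_obs())
E
```

```text
pics
top [ 0.2757063  -0.00623264  1.09779128] [ 0.18842993 -0.02578174 -0.98174817] 381.0354487815717
side [ 0.10535282 -1.09203677  0.65281083] [ 0.27991889  0.82774511 -0.48629564] 411.98229265782044
0.0188 {'t': 0.1, 'joint_pos': array([-1.22703949e+00,  3.20275916e-01,  1.56555551e+00,  1.25599731e-05,
        1.25739858e+00, -2.00005972e-02]), 'dq': array([-0.00119965, -0.00259914, -0.0024997 ,  0.0004856 , -0.00187928,
       -0.00033407]), 'tau': array([ 9.96192684e-04, -4.13332272e+01, -2.32509720e+01,  7.29424506e-02,
        4.22398327e-02, -6.19332877e-05]), 'ee_pos': array([ 0.20441173, -0.53689611,  0.17777745]), 'eef_rot': array([ 9.83505632e-01,  1.80875650e-01, -1.26053175e-04, -8.08934947e-04]), 'force': array([-1.2310166 , -0.82775087, -0.27889403]), 'moment': array([-0.03697551, -0.02112206, -0.04169646]), 'gripper_force': 0.0, 'width': 0.09154106774864158}
```

View pics/top0.png

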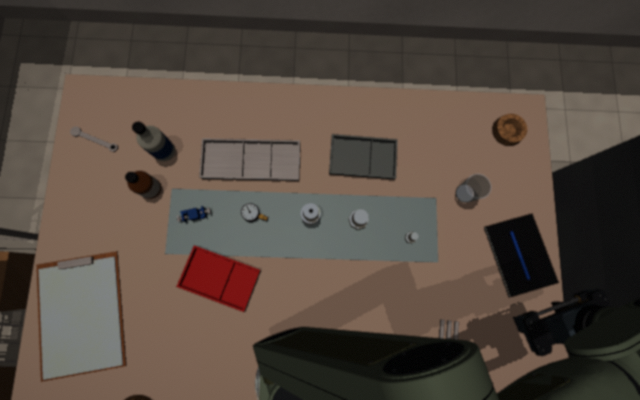

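View pics/side0.png

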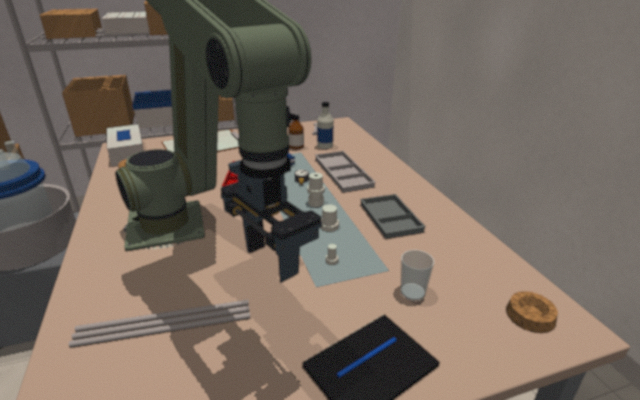

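Top view: on the mat are the boss head (196,214), gauge (251,212), gland (311,214), large stopper (360,218) and small stopper (412,237). The long tray is at (251,160) and the short grey tray at (363,157); the red decoy at (219,278) is not meant. The bottles are at (155,145) and (145,185), the beaker at (467,193). The side view shows the same layout.

Next I'll measure by depth.

```bash
python3 - <<'E'
from h import *
im,d,c=load('top')
v,u=np.mgrid[0:400,0:640]
W=world(c,d,u,v); W[d==0]=np.nan
np.save('W.npy',W)
print('table z',[np.round(W[y,x],4) for x,y in((220,240),(400,200),(280,120))])
for n,(x0,y0,x1,y1) in dict(boss=(172,200,222,228),gauge=(235,196,275,228),gland=(293,195,328,232),ls=(342,202,376,236),ss=(398,226,424,246)).items():
    P=W[y0:y1,x0:x1]; hh=P[...,2]; 
    m=(hh>0.007).astype(np.uint8); k,l,s,ce=cv2.connectedComponentsWithStats(m)
    i=1+s[1:,4].argmax(); q=P[l==i]; zt=q[:,2].max(); top=q[q[:,2]>zt-0.006]
    print(n,len(q),'zmax %.4f'%zt,'all min/max',q[:,:2].min(0).round(4),q[:,:2].max(0).round(4),'top mid',((top.min(0)+top.max(0))/2).round(4),'mean',top.mean(0).round(4),'ext',np.ptp(top,axis=0).round(3),
     'rect',cv2.minAreaRect(q[:,:2].astype(np.float32)*1000))
for n,(x0,y0,x1,y1) in dict(long=(192,130,310,190),short=(322,126,406,188),beaker=(445,170,500,215),wb=(125,115,182,168),ab=(115,165,170,205)).items():
    P=W[y0:y1,x0:x1]; m=P[...,2]>(0.013 if n in('long','short') else .03); q=P[m]
    print(n,len(q),q[:,2].max().round(4),cv2.minAreaRect(q[:,:2].astype(np.float32)*1000),q.min(0).round(3),q.max(0).round(3))
big=cv2.resize(im[125:250,165:435],None,fx=2.9,fy=2.9,interpolation=cv2.INTER_CUBIC)
cv2.imwrite('pics/c1.png',cv2.convertScaleAbs(big,alpha=1.6))
E
```

```text
table z [array([ 0.375 ,  0.2378, -0.0034]), array([ 0.5095, -0.2824,  0.0024]), array([0.7459, 0.0829, 0.0017])]
boss 323 zmax 0.0402 all min/max [0.4227 0.2664] [0.4689 0.3568] top mid [0.4444 0.3112 0.0372] mean [0.4463 0.3144 0.0359] ext [0.041 0.065 0.006] rect ((445.3738098144531, 312.0382385253906), (30.97435188293457, 92.7275390625), 15.873750686645508)
gauge 319 zmax 0.0342 all min/max [0.4308 0.1044] [0.4806 0.1785] top mid [0.4567 0.1537 0.0312] mean [0.457  0.1525 0.0301] ext [0.046 0.048 0.006] rect ((457.1125183105469, 142.70892333984375), (49.964500427246094, 72.02860260009766), 7.981128215789795)
gland 332 zmax 0.1044 all min/max [ 0.4261 -0.0449] [0.4834 0.008 ] top mid [ 0.4531 -0.019   0.1014] mean [ 0.4536 -0.0183  0.0998] ext [0.039 0.038 0.006] rect ((453.9951477050781, -18.5596981048584), (53.53976821899414, 55.51422882080078), 86.26396179199219)
ls 308 zmax 0.0687 all min/max [ 0.4201 -0.1853] [ 0.4753 -0.1301] top mid [ 0.4477 -0.1566  0.0657] mean [ 0.4481 -0.1579  0.064 ] ext [0.039 0.036 0.006] rect ((446.8387451171875, -157.2921142578125), (52.72014236450
[... 402 characters left out ...]
375), 1.0810314416885376) [0.553 0.018 0.013] [0.678 0.308 0.028]
short 543 0.0279 ((637.56787109375, -170.86566162109375), (199.2133026123047, 123.95687103271484), 87.385498046875) [ 0.572 -0.271  0.013] [ 0.703 -0.069  0.028]
beaker 587 0.0992 ((538.8251953125, -476.15313720703125), (70.75787353515625, 71.13326263427734), 85.09658813476562) [ 0.503 -0.512  0.03 ] [ 0.574 -0.441  0.099]
wb 933 0.1888 ((631.8006591796875, 417.3724365234375), (59.42638397216797, 66.5159683227539), 51.561824798583984) [0.601 0.387 0.03 ] [0.668 0.45  0.189]
ab 662 0.1402 ((517.7477416992188, 442.65435791015625), (54.72002029418945, 62.746437072753906), 71.43769836425781) [0.488 0.415 0.03 ] [0.551 0.476 0.14 ]
```

View pics/c1.png

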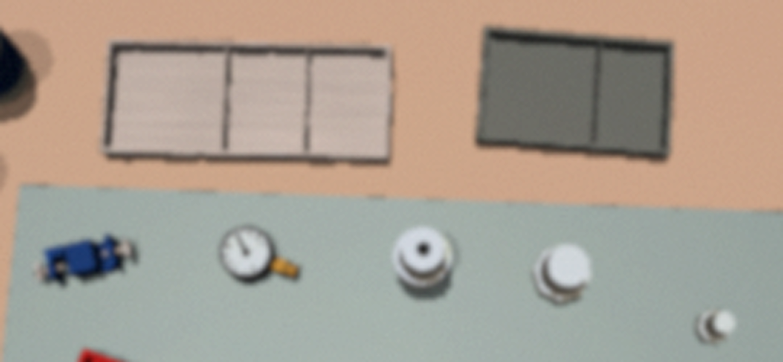

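The crop confirms the choice: five parts with no lookalikes on the mat, cones up, gauge face up. The stem points to crop (286,270), and the widest tray compartment is on the left (+y). Now I'll refine by casting rays at the known heights.

```bash
python3 - <<'E'
from h import *
im,d,c=load('top'); W=np.load('W.npy'); Z=W[...,2]
def cast(mask,x0,y0,h): 
    vv,uu=np.nonzero(mask); return np.array([plane(c,u+x0,v+y0,h) for u,v in zip(uu,vv)])[:,:2]
for n,(x0,y0,x1,y1) in dict(long=(192,130,310,190),short=(322,126,406,188)).items():
    m=Z[y0:y1,x0:x1]>0.0135
    p=cast(m,x0,y0,.022).astype(np.float32)*1000
    (cx,cy),s,a=cv2.minAreaRect(p); 
    vx=cv2.fitLine(p,cv2.DIST_L2,0,.01,.01).ravel(); 
    print(n,(cx,cy),s,a,'axis deg',np.degrees(np.arctan2(vx[1],vx[0])))
    # divider: histogram in y for the mid x band
    b=p[abs(p[:,0]-cx)<35]; hst,e=np.histogram(b[:,1],bins=np.arange(cy-150,cy+150,4)); print([(int(e[i]+2-cy),int(hst[i])) for i in range(len(hst)) if hst[i]>4])
hsv=cv2.cvtColor(im,cv2.COLOR_BGR2HSV)
for n,(x0,y0,x1,y1),ht in (('gland',(293,195,328,232),.098),('ls',(342,202,376,236),.062),('ss',(398,226,424,246),.047),('gauge',(235,196,275,228),.028)):
    z=Z[y0:y1,x0:x1]; H=hsv[y0:y1,x0:x1]
    m=((z>ht-.006)).astype(np.uint8)
    m=cv2.morphologyEx(m,cv2.MORPH_CLOSE,np.ones((3,3)))
    k,l,s,ce=cv2.connectedComponentsWithStats(m); i=1+s[1:,4].argmax()
    p=cast(l==i,x0,y0,ht); print(n,s[i,4],'mid',(p.min(0)+p.max(0))/2*1000,'mean',p.mean(0)*1000,'ext',np.ptp(p,axis=0)*1000)
x0,y0,x1,y1=235,196,275,228
H=hsv[y0:y1,x0:x1]; m=(H[...,0]>8)&(H[...,0]<28)&(H[...,1]>110)
p=cast(m,x0,y0,.018); print('brass',len(p),p.mean(0)*1000,p.min(0),p.max(0))
x0,y0,x1,y1=172,200,222,228
m=Z[y0:y1,x0:x1]>.01; k,l,s,ce=cv2.connectedComponentsWithStats(m.astype(np.uint8)); i=1+s[1:,4].argmax()
p=cast(l==i,x0,y0,.020).astype(np.float32)*1000
vx=cv2.fitLine(p,cv2.DIST_L2,0,.01,.01).ravel();print('boss',cv2.minAreaRect(p),p.mean(0),vx,np.degrees(np.arctan2(vx[1],vx[0])))
H=hsv[y0:y1,x0:x1]; m=(H[...,0]>100)&(H[...,0]<130)&(H[...,1]>140)
p=cast(m,x0,y0,.026).astype(np.float32)*1000; print('blue',cv2.minAreaRect(p),p.mean(0))
E
```

```text
long (615.2000732421875, 162.9983673095703) (120.49778747558594, 288.46990966796875) 1.023525595664978 axis deg 89.399284
[(-144, 22), (-140, 24), (-60, 15), (20, 8), (24, 17), (136, 7), (140, 32), (144, 19)]
short (637.0764770507812, -170.56256103515625) (198.5410614013672, 123.04408264160156) 87.34754180908203 axis deg 87.232445
[(-100, 9), (-96, 22), (-92, 24), (-24, 19), (92, 6), (96, 29), (100, 11)]
gland 187 mid [452.20692121 -19.0871904 ] mean [453.02791334 -18.57241039] ext [40.73801747 37.72135138]
ls 177 mid [ 447.79194794 -158.26178371] mean [ 447.73909359 -158.27288404] ext [39.57046748 38.91703604]
ss 51 mid [ 400.22678302 -310.65002618] mean [ 400.61051485 -310.18025998] ext [19.87555826 19.85626367]
gauge 288 mid [455.70976311 141.13648407] mean [454.90551832 150.4577009 ] ext [49.31033893 74.64040923]
brass 37 [443.57835754 119.28127962] [0.4368173  0.10738137] [0.45106375 0.13076538]
boss ((446.5060729980469, 313.0691833496094), (34.72452163696289, 93.87157440185547), 15.000825881958008) [446.22256 314.79657] [ 2.6161215e-01 -9.6517307e-01  4.4622250e+02  3.1479675e+02] -74.83425
blue ((443.402587890625, 312.00927734375), (29.483739852905273, 64.44636535644531), 14.868207931518555) [443.98438 311.37097]
```

```bash
cat > plan.py <<'E'
import sys
from h import *
def plan(pts):
    o=arm.get_obs(); q=o['eef_rot']; psi=2*np.degrees(np.arctan2(q[1],q[0])); psi=(psi+180)%360-180
    p=o['ee_pos']; print('t %.2f p'%o['t'],p.round(4),'psi %.1f w %.4f gf %.1f'%(psi,o['width'],o['gripper_force']),'F',o['force'].round(1))
    for x,y,z,yaw in pts:
        tu=-(yaw-psi)/6; a=np.radians(yaw); D=np.array([x,y,z])-p
        s=np.array([np.cos(a)*D[0]+np.sin(a)*D[1],np.sin(a)*D[0]-np.cos(a)*D[1],-D[2]])/.03
        n=max(1,int(np.ceil(max(abs(s)))))
        print('turn total %.2f; then %d rows of %s (total %s)'%(tu,n,(s/n).round(3),s.round(2)))
        p=np.array([x,y,z]);psi=yaw
plan([[float(v) for v in a.split(',')] for a in sys.argv[1:]])
E
python3 plan.py .4565,.1535,.17,69 .4565,.1535,.006,69
```

```text
t 0.10 p [ 0.2044 -0.5369  0.1778] psi 20.8 w 0.0915 gf 0.0 F [-1.2 -0.8 -0.3]
turn total -8.03; then 25 rows of [ 0.98  -0.016  0.01 ] (total [24.5  -0.4   0.26])
turn total -0.00; then 6 rows of [0.    0.    0.911] (total [0.   0.   5.47])
```

drive_tool --steps "0 0 0 -1;0 0 0 -1;0 0 0 -1;0 0 0 -1;0 0 0 -1;0 0 0 -1;0 0 0 -1;0 0 0 -1;0.98 0 0 0;0.98 0 0 0;0.98 0 0 0;0.98 0 0 0;0.98 0 0 0;0.98 0 0 0;0.98 0 0 0;0.98 0 0 0;0.98 0 0 0;0.98 0 0 0;0.98 0 0 0;0.98 0 0 0" --fingers 1 --grip_force 20

```text
t: 1.77
ee_pos: [0.3319, -0.2068, 0.1783]
eef_rot: [0.825, 0.565, -0.0, -0.0]
force: [0.6, -0.5, -0.2]
width: 0.0913
gripper_force: 0.0
```

drive_tool --steps "0.98 0 0 0;0.98 0 0 0;0.98 0 0 0;0.98 0 0 0;0.98 0 0 0;0.98 0 0 0;0.98 0 0 0;0.98 0 0 0;0.98 0 0 0;0.98 0 0 0;0.98 0 0 0;0.98 0 0 0;0.6 0 0 0;0 0 0 0;0 0 0 0"

```text
t: 3.02
ee_pos: [0.4653, 0.1377, 0.1779]
eef_rot: [0.824, 0.566, -0.001, -0.0]
force: [0.5, 0.3, -0.4]
width: 0.0908
gripper_force: 0.0
```

```bash
python3 - <<'E'
from h import *
for n in('side',):
    im,d,c=grab(n)
    K=np.array(c['intrinsics'])
    cv2.imwrite('pics/s1.png',cv2.convertScaleAbs(cv2.resize(im[100:300,220:420],None,fx=3,fy=3,interpolation=cv2.INTER_CUBIC),alpha=1.4))
E
python3 plan.py .4565,.1535,.06,69 .4565,.1535,.006,69
```

```text
t 3.07 p [0.465  0.1369 0.178 ] psi 68.9 w 0.0911 gf 0.0 F [0.3 0.1 0.2]
turn total -0.02; then 4 rows of [ 0.103 -0.116  0.984] (total [ 0.41 -0.46  3.93])
turn total -0.00; then 2 rows of [0.  0.  0.9] (total [0.  0.  1.8])
```

View pics/s1.png

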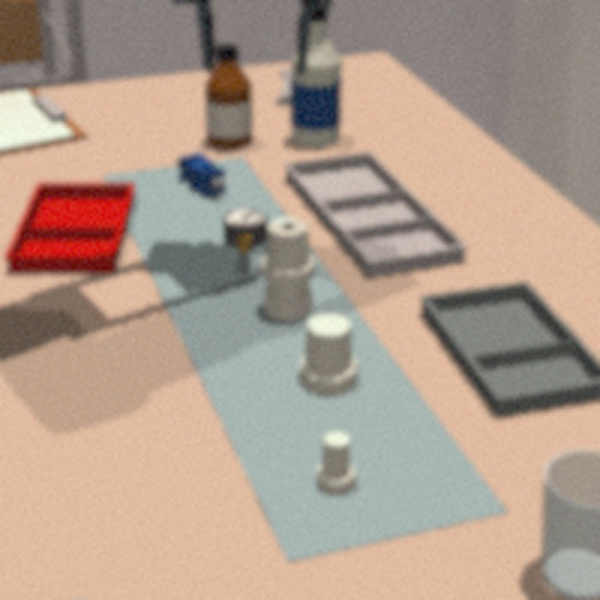

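The side view is unobstructed: gland top at crop (288,225), large stopper top (328,327), small stopper top (336,439), gauge face (245,215). I'll cross-check the positions in this view.

```bash
python3 - <<'E'
from h import *
im,d,c=load('side')
v,u=np.mgrid[0:400,0:640]; W=world(c,d,u,v); W[d==0]=np.nan; Z=W[...,2]
K=np.array(c['intrinsics']);R=np.array(c['R']);t=np.array(c['t'])
for n,e,h,r in (('gland',(.4525,-.019),.098,.0205),('ls',(.4477,-.1582),.062,.0205),('ss',(.4002,-.3105),.047,.0105),('gauge',(.4565,.1535),.028,.026)):
    dx=np.hypot(W[...,0]-e[0],W[...,1]-e[1]); m=(dx<r+.02)&(Z>h-.004)
    vv,uu=np.nonzero(m); p=np.array([plane(c,a,b,h)[:2] for a,b in zip(uu,vv)])*1000
    print(n,len(p),'mid',(np.percentile(p,3,0)+np.percentile(p,97,0))/2,'mean',p.mean(0),'ext',np.ptp(p,axis=0))
for n,b in dict(long=(.54,.69,0.0,.33),short=(.56,.71,-.29,-.05)).items():
    m=(W[...,0]>b[0])&(W[...,0]<b[1])&(W[...,1]>b[2])&(W[...,1]<b[3])&(Z>.0135)
    k,l,s,_=cv2.connectedComponentsWithStats(m.astype(np.uint8)); i=1+s[1:,4].argmax()
    vv,uu=np.nonzero(l==i); p=np.array([plane(c,a,b,.02)[:2] for a,b in zip(uu,vv)]).astype(np.float32)*1000
    print(n,len(p),cv2.minAreaRect(p))
E
```

```text
gland 86 mid [448.22789673 -20.42932621] mean [448.51370272 -20.63181907] ext [40.97885854 50.48045172]
ls 109 mid [ 444.5686942  -159.20687747] mean [ 444.4555931  -159.29964808] ext [40.18329294 47.42638473]
ss 46 mid [ 397.05014931 -311.06329304] mean [ 396.9674209  -311.47544445] ext [20.73018989 25.9990883 ]
gauge 1112 mid [1032.77268916 2411.48582295] mean [ 938.91316056 1939.90554484] ext [1254.31558783 5228.75194245]
long 503 ((609.523681640625, 161.52035522460938), (126.02922058105469, 308.6537780761719), 0.3592897951602936)
short 606 ((633.2369995117188, -171.3857421875), (210.9309539794922, 127.06568145751953), 87.42757415771484)
```

drive_tool --steps "0.1 -0.12 0.9 0;0.1 -0.12 0.9 0;0.1 -0.11 0.9 0;0.1 -0.11 0.9 0;0 0 0 0;0 0 0 0"

```text
t: 3.57
ee_pos: [0.456, 0.1523, 0.0701]
eef_rot: [0.825, 0.565, -0.002, -0.0]
force: [0.5, -0.6, -0.3]
width: 0.0913
gripper_force: 0.0
```

drive_tool --steps "0 0 0.7 0;0 0 0.7 0;0 0 0.7 0;0 0 0 0;0 0 0 0"

```text
t: 3.98
ee_pos: [0.4581, 0.1532, 0.0087]
eef_rot: [0.825, 0.565, 0.0, 0.0]
force: [-0.2, 0.9, 0.7]
width: 0.0913
gripper_force: 0.0
```

drive_tool --steps "0 0 0 0;0 0 0 0;0 0 0 0;0 0 0 0;0 0 0 0;0 0 0 0;0 0 0 0;0 0 0 0" --fingers -0.5 --grip_force 20

```text
t: 4.65
ee_pos: [0.4572, 0.1536, 0.0075]
eef_rot: [0.825, 0.565, -0.0, 0.0]
force: [0.2, 0.3, -0.1]
width: 0.0411
gripper_force: 0.0
```

```bash
python3 - <<'E'
from h import *
im,d,c=grab('top'); a=cv2.resize(im[180:250,220:300],None,fx=5,fy=5,interpolation=cv2.INTER_CUBIC)
im,d,c=grab('side'); b=cv2.resize(im[140:210,260:340],None,fx=5,fy=5,interpolation=cv2.INTER_CUBIC)
cv2.imwrite('pics/g1.png',cv2.convertScaleAbs(np.hstack([a,b]),alpha=1.6))
o=arm.get_obs();print(o['t'],o['width'],o['gripper_force'])
E
```

```text
4.75 0.03265023600369281 0.0
```

View pics/g1.png

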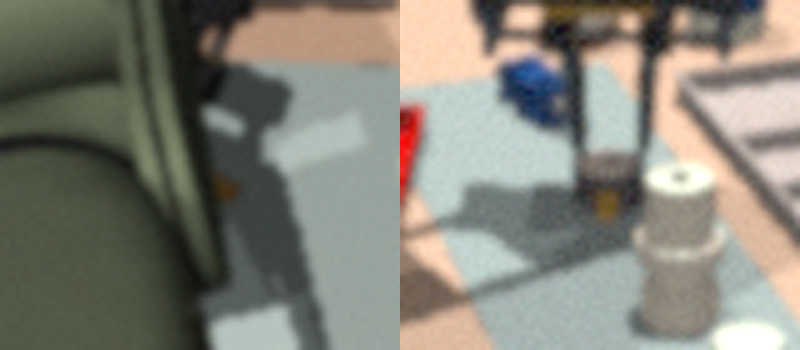

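The side view shows the fingers straddling the gauge case at crop (610,185), with the stem toward the camera, though the reported width is still falling. I'll wait a few rows.

drive_tool --steps "0 0 0 0;0 0 0 0;0 0 0 0;0 0 0 0"

```text
t: 5.08
ee_pos: [0.4572, 0.1536, 0.0075]
eef_rot: [0.825, 0.565, -0.0, 0.0]
force: [0.3, -0.7, -0.6]
width: 0.0226
gripper_force: 0.0
```

```bash
python3 - <<'E'
from h import *
im,d,c=grab('side'); b=cv2.resize(im[140:210,260:340],None,fx=5,fy=5,interpolation=cv2.INTER_CUBIC)
cv2.imwrite('pics/g2.png',cv2.convertScaleAbs(b,alpha=1.6))
o=arm.get_obs();print(o['t'],o['width'],o['gripper_force'])
E
```

```text
5.1333 0.022865186225853568 0.0
```

View pics/g2.png

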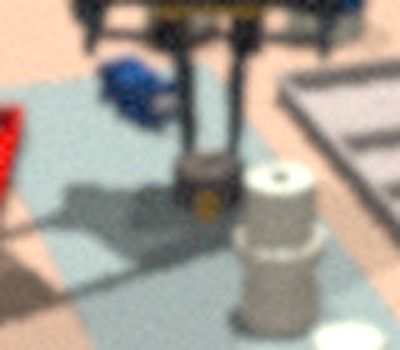

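```bash
python3 - <<'E'
from h import *
im,d,c=load('side'); print(plane(c,301.7,171,.028))
K=np.array(c['intrinsics']);R=np.array(c['R']);t=np.array(c['t'])
o=arm.get_obs()
for X in ((.4572,.1536,.0075),(.4572,.1536,.0263),(.4572,.1536,.028),(.455,.1535,.028)):
    q=K@(R@np.array(X)+t); print(X,q[:2]/q[2])
for v in range(140,184,4): print(v,[ '%.0f,%.0f,%.0f'%tuple(1000*world(c,d,u,v)) for u in (293,297,302,307,311)])
ci=viewer.calibration('top'); print(np.round(ci['t'],4), np.round(c['t'],4), arm.get_obs()['joint_pos'])
E
```

```text
[0.45841848 0.16276673 0.028     ]
(0.4572, 0.1536, 0.0075) [302.21096382 177.40959576]
(0.4572, 0.1536, 0.0263) [302.11025918 172.57256797]
(0.4572, 0.1536, 0.028) [302.10108958 172.13213518]
(0.455, 0.1535, 0.028) [301.50141838 172.23000553]
140 ['424,136,157', '437,135,156', '452,127,157', '465,115,160', '480,120,157']
144 ['421,129,147', '445,167,129', '535,420,21', '464,112,148', '476,105,149']
148 ['420,127,133', '444,166,115', '536,425,2', '462,106,137', '476,107,134']
152 ['489,393,3', '443,162,102', '525,388,0', '469,130,111', '558,374,1']
156 ['461,290,32', '438,146,95', '511,342,3', '469,130,97', '546,334,2']
160 ['456,271,24', '437,144,81', '501,307,3', '468,127,84', '536,303,-0']
164 ['459,285,1', '437,142,67', '492,274,2', '469,131,67', '524,264,1']
168 ['449,248,3', '436,142,52', '482,243,0', '468,129,53', '512,227,3']
172 ['441,219,1', '440,156,30', '457,153,29', '472,142,31', '503,196,2']
176 ['432,183,3', '434,138,24', '451,134,23', '471,140,17', '436,-20,98']
180 ['424,154,3', '435,141,7', '445,113,19', '470,138,3', '433,-29,89']
[-0.0491  0.4763  1.0256] [-0.45    0.082   1.1919] [ 3.00344434e-01  3.59991516e-01  2.00679179e+00 -1.37392432e-04
  7.74882267e-01  6.69625008e-01]
```

The gauge hasn't moved, but the fingertips look as if they sit above its face (row ~171), which contradicts the reported z. I'll rise a little and measure the tips.

drive_tool --steps "0 0 -0.9 0;0 0 -0.9 0;0 0 -0.9 0;0 0 0 0;0 0 0 0"

```text
t: 5.55
ee_pos: [0.4583, 0.154, 0.0899]
eef_rot: [0.825, 0.565, 0.002, 0.001]
force: [-0.6, -0.4, -0.2]
width: 0.0226
gripper_force: 0.0
```

```bash
python3 - <<'E'
from h import *
im,d,c=grab('side')
K=np.array(c['intrinsics']);R=np.array(c['R']);t=np.array(c['t'])
o=arm.get_obs(); p=o['ee_pos']; print(p,o['width'],o['force'])
b=cv2.resize(im[110:200,250:350],None,fx=6,fy=6,interpolation=cv2.INTER_CUBIC); b=cv2.convertScaleAbs(b,alpha=1.6)
for s in (-.018,.018,0):
    for h in (0,.0188):
        X=p+np.array([.934*s,-.358*s,h]); q=K@(R@X+t); q=q[:2]/q[2]; cv2.circle(b,(int((q[0]-250+.5)*6),int((q[1]-110+.5)*6)),3,(0,0,255),-1)
cv2.imwrite('pics/g3.png',b)
v,u=np.mgrid[0:400,0:640]; W=world(c,d,u,v)
m=(np.hypot(W[...,0]-p[0],W[...,1]-p[1])<.05)&(W[...,2]>.035)&(W[...,2]<.2)
print(np.sort(W[...,2][m])[:15].round(3))
E
```

```text
[0.45706245 0.15355364 0.08858584] 0.023109916811575475 [ 0.33574788 -0.35402875  0.36773442]
[0.127 0.128 0.129 0.13  0.131 0.131 0.131 0.132 0.132 0.132 0.132 0.133
 0.134 0.135 0.135]
```

View pics/g3.png

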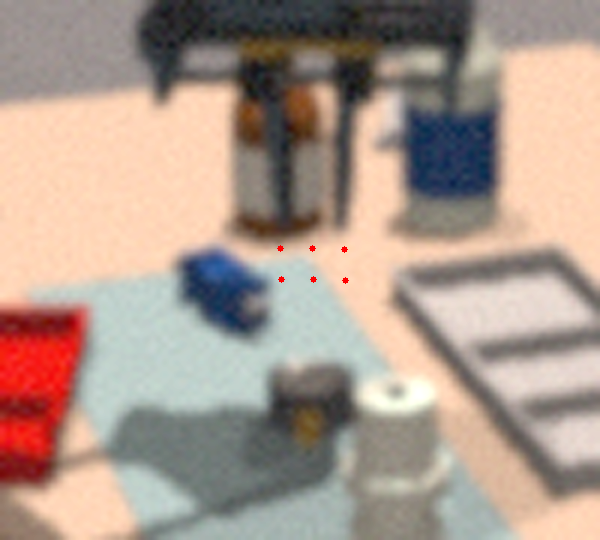

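The real fingertips appear about 35–40 mm above the reported TCP, laterally correct. I'll calibrate it with a guarded touch on the free mat between the gauge and the boss head.

```bash
python3 plan.py .457,.226,.08,69 .457,.226,-.018,69
```

```text
t 5.60 p [0.4571 0.1536 0.0886] psi 68.8 w 0.0231 gf 0.0 F [ 0.3 -0.4  0.4]
turn total -0.03; then 3 rows of [ 0.751 -0.289  0.095] (total [ 2.25 -0.87  0.29])
turn total -0.00; then 4 rows of [0.    0.    0.817] (total [0.   0.   3.27])
```

drive_tool --steps "0.75 -0.29 0.1 0;0.75 -0.29 0.1 0;0.75 -0.29 0.1 0;0 0 0.8 0;0 0 0.8 0;0 0 0.8 0;0 0 0.8 0;0 0 0 0;0 0 0 0"

```text
t: 6.35
ee_pos: [0.4554, 0.2251, -0.0183]
eef_rot: [0.825, 0.565, -0.003, -0.0]
force: [0.1, 0.7, -0.1]
width: 0.0226
gripper_force: 0.0
```

drive_tool --steps "0 0 0.1 0;0 0 0.1 0;0 0 0 0;0 0 0 0"

```text
t: 6.68
ee_pos: [0.4577, 0.2261, -0.0218]
eef_rot: [0.825, 0.565, 0.001, 0.0]
force: [-0.9, 0.3, 0.2]
width: 0.0228
gripper_force: 0.0
```

drive_tool --steps "0 0 0.1 0;0 0 0.1 0;0 0 0 0;0 0 0 0"

```text
t: 7.02
ee_pos: [0.4571, 0.2259, -0.0286]
eef_rot: [0.825, 0.565, -0.0, 0.0]
force: [-0.0, 0.5, 0.3]
width: 0.0229
gripper_force: 0.0
```

drive_tool --steps "0 0 0.1 0;0 0 0 0;0 0 0 0"

```text
t: 7.27
ee_pos: [0.4571, 0.2259, -0.0316]
eef_rot: [0.825, 0.565, -0.0, 0.0]
force: [-0.4, 0.5, -0.6]
width: 0.0227
gripper_force: 0.0
```

drive_tool --steps "0 0 0.07 0;0 0 0 0;0 0 0 0"

```text
t: 7.52
ee_pos: [0.4571, 0.2259, -0.0337]
eef_rot: [0.825, 0.565, -0.0, 0.0]
force: [0.6, -0.3, 0.4]
width: 0.0229
gripper_force: 0.0
```

drive_tool --steps "0 0 0.07 0;0 0 0 0;0 0 0 0"

```text
t: 7.77
ee_pos: [0.4576, 0.2262, -0.0351]
eef_rot: [0.825, 0.565, 0.0, 0.0]
force: [-0.1, 0.3, 5.1]
width: 0.0227
gripper_force: 2.4
```

Contact was at reported z = −0.035, so the true tip height is reported z + 0.035. I'll build that in.

```bash
sed -i "s/p=o\['ee_pos'\];/p=o['ee_pos']+[0,0,.035];/" plan.py; python3 plan.py .4565,.2255,.07,69 .4555,.153,.07,69 .4555,.153,.005,69
```

```text
t 7.77 p [ 4.576e-01  2.262e-01 -1.000e-04] psi 68.8 w 0.0227 gf 2.4 F [-0.1  0.3  5.1]
turn total -0.03; then 3 rows of [-0.011 -0.009 -0.779] (total [-0.03 -0.03 -2.34])
turn total -0.00; then 3 rows of [-0.756  0.278 -0.   ] (total [-2.27  0.83 -0.  ])
turn total -0.00; then 3 rows of [0.    0.    0.722] (total [0.   0.   2.17])
```

drive_tool --steps "0 0 -0.78 0;0 0 -0.78 0;0 0 -0.78 0;-0.75 0.28 0 0;-0.75 0.28 0 0;-0.75 0.28 0 0;0 0 0 0;0 0 0 0;0 0 0 0" --fingers 1

```text
t: 8.52
ee_pos: [0.4566, 0.1542, 0.0345]
eef_rot: [0.825, 0.565, 0.0, -0.0]
force: [0.1, 0.6, 0.1]
width: 0.0801
gripper_force: 0.0
```

```bash
python3 plan.py .4555,.153,.005,69
```

```text
t 8.52 p [0.4566 0.1542 0.0695] psi 68.8 w 0.0801 gf 0.0 F [0.1 0.6 0.1]
turn total -0.03; then 3 rows of [-0.017 -0.007  0.717] (total [-0.05 -0.02  2.15])
```

drive_tool --steps "0 0 0.72 0;0 0 0.72 0;0 0 0.72 0;0 0 0 0;0 0 0 0"

```text
t: 8.93
ee_pos: [0.4557, 0.1545, -0.0309]
eef_rot: [0.825, 0.566, -0.001, -0.0]
force: [-0.7, -0.1, 0.7]
width: 0.091
gripper_force: 0.0
```

drive_tool --steps "0 0 0 0;0 0 0 0;0 0 0 0;0 0 0 0;0 0 0 0;0 0 0 0;0 0 0 0;0 0 0 0" --fingers -0.2 --grip_force 20

```text
t: 9.6
ee_pos: [0.4562, 0.154, -0.03]
eef_rot: [0.825, 0.565, -0.0, -0.0]
force: [-1.4, 0.5, 3.5]
width: 0.0516
gripper_force: 20.0
```

drive_tool --steps "0 0 -0.7 0;0 0 -0.7 0;0 0 -0.7 0;0 0 0 -0.9;0 0 0 -0.9;0 0 0 -0.9;0 0 0 -0.85;0 0 0 0;0 0 0 0"

```text
t: 10.35
ee_pos: [0.4562, 0.1538, 0.0325]
eef_rot: [0.707, 0.707, -0.0, -0.0]
force: [-0.4, 0.3, -1.4]
width: 0.0514
gripper_force: 20.0
```

```bash
python3 plan.py .6125,.2575,.068,90 .6125,.2575,.012,90
```

```text
t 10.35 p [0.4562 0.1538 0.0675] psi 90.0 w 0.0514 gf 20.0 F [-0.4  0.3 -1.4]
turn total 0.00; then 6 rows of [ 0.576  0.868 -0.003] (total [ 3.46  5.21 -0.02])
turn total -0.00; then 2 rows of [0.    0.    0.933] (total [0.   0.   1.87])
```

drive_tool --steps "0.58 0.87 0 0;0.58 0.87 0 0;0.58 0.87 0 0;0.58 0.87 0 0;0.58 0.87 0 0;0.56 0.86 0 0;0 0 0 0;0 0 0.6 0;0 0 0.6 0;0 0 0.4 0;0 0 0.2 0;0 0 0 0;0 0 0 0"

```text
t: 11.43
ee_pos: [0.6125, 0.258, -0.0212]
eef_rot: [0.706, 0.708, -0.0, 0.0]
force: [0.1, -0.1, -1.1]
width: 0.0515
gripper_force: 20.0
```

```bash
python3 plan.py .6125,.2575,.009,90
```

```text
t 11.43 p [0.6125 0.258  0.0138] psi 90.1 w 0.0515 gf 20.0 F [ 0.1 -0.1 -1.1]
turn total 0.02; then 1 rows of [-0.018  0.001  0.16 ] (total [-0.02  0.    0.16])
```

Lower gently until it touches.

drive_tool --steps "0 0 0.07 0;0 0 0.05 0;0 0 0 0;0 0 0 0"

```text
t: 11.77
ee_pos: [0.6126, 0.2582, -0.0244]
eef_rot: [0.706, 0.708, 0.0, 0.0]
force: [-0.1, -0.1, -2.1]
width: 0.0519
gripper_force: 20.0
```

drive_tool --steps "0 0 0.05 0;0 0 0 0;0 0 0 0"

```text
t: 12.02
ee_pos: [0.6124, 0.2581, -0.0264]
eef_rot: [0.706, 0.708, -0.0, 0.0]
force: [-0.2, -0.3, -0.7]
width: 0.0517
gripper_force: 20.0
```

drive_tool --steps "0 0 0.04 0;0 0 0 0;0 0 0 0"

```text
t: 12.27
ee_pos: [0.6126, 0.2582, -0.0269]
eef_rot: [0.706, 0.708, 0.0, 0.0]
force: [-1.9, -0.2, 2.1]
width: 0.0517
gripper_force: 20.0
```

drive_tool --steps "0 0 0 0;0 0 0 0;0 0 0 0;0 0 0 0;0 0 -0.3 0;0 0 -0.8 0;0 0 -0.9 0;0 0 -0.9 0;0 0 -0.9 0;0 0 0 0" --fingers 0.5

```text
t: 13.1
ee_pos: [0.6163, 0.2597, 0.0936]
eef_rot: [0.706, 0.708, 0.006, 0.002]
force: [1.6, 0.9, 0.1]
width: 0.0685
gripper_force: 0.0
```

```bash
python3 plan.py .4505,-.0197,.14,90 .4505,-.0197,.032,90
```

```text
t 13.10 p [0.6163 0.2597 0.1286] psi 90.1 w 0.0685 gf 0.0 F [1.6 0.9 0.1]
turn total 0.02; then 10 rows of [-0.931 -0.553 -0.038] (total [-9.31 -5.53 -0.38])
turn total -0.00; then 4 rows of [0.  0.  0.9] (total [0.  0.  3.6])
```

drive_tool --steps "-0.93 -0.54 -0.04 0;-0.93 -0.54 -0.04 0;-0.93 -0.54 -0.04 0;-0.93 -0.54 -0.04 0;-0.93 -0.54 -0.04 0;-0.93 -0.54 -0.04 0;-0.93 -0.54 -0.04 0;-0.93 -0.54 -0.04 0;-0.93 -0.54 -0.04 0;-0.9 -0.54 0 0;0 0 0 0;0 0 0 0;0 0 0 0" --fingers 1

```text
t: 14.18
ee_pos: [0.4517, -0.0202, 0.0976]
eef_rot: [0.706, 0.708, 0.001, 0.0]
force: [0.1, 0.3, 0.6]
width: 0.0911
gripper_force: 0.0
```

```bash
python3 plan.py .4505,-.0197,.032,90; python3 - <<'E'
from h import *
a,_,_=grab('top'); b,_,_=grab('side')
a=cv2.resize(a[125:195,190:310],(600,350),interpolation=cv2.INTER_CUBIC)
cv2.imwrite('pics/p1.png',cv2.convertScaleAbs(a,alpha=1.6))
E
```

```text
t 14.18 p [ 0.4517 -0.0202  0.1326] psi 90.1 w 0.0911 gf 0.0 F [0.1 0.3 0.6]
turn total 0.02; then 4 rows of [ 0.004 -0.01   0.838] (total [ 0.02 -0.04  3.35])
```

View pics/p1.png

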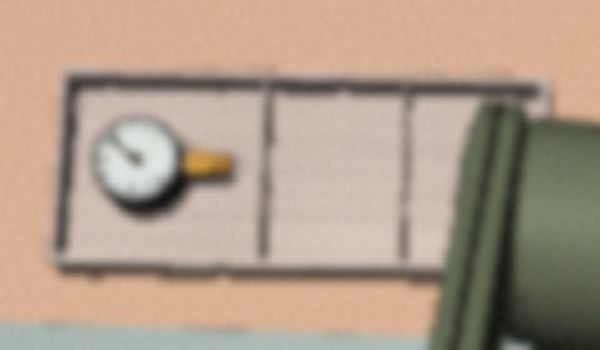

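The gauge is face up in the widest compartment at crop (137,160), stem at (210,162), clear of the walls. Next, the gland.

drive_tool --steps "-0.02 0 0.84 0;-0.02 0 0.84 0;0 0 0.84 0;0 0 0.82 0;0 0 0 0;0 0 0 0"

```text
t: 14.78
ee_pos: [0.4507, -0.0208, -0.0037]
eef_rot: [0.706, 0.708, -0.001, -0.001]
force: [0.6, -0.3, 1.2]
width: 0.0915
gripper_force: 0.0
```

drive_tool --steps "0 0 0 0;0 0 0 0;0 0 0 0;0 0 0 0;0 0 0 0;0 0 0 0;0 0 0 0;0 0 0 0" --fingers -0.1 --grip_force 25

```text
t: 15.45
ee_pos: [0.4513, -0.0217, -0.0024]
eef_rot: [0.706, 0.708, 0.0, 0.0]
force: [-1.8, -0.5, 6.7]
width: 0.0553
gripper_force: 25.0
```

drive_tool --steps "0 0 -0.3 0;0 0 -0.7 0;0 0 -0.7 0;0 0 0 0;0 0 0 0"

```text
t: 15.87
ee_pos: [0.4517, -0.0217, 0.0486]
eef_rot: [0.706, 0.708, 0.001, 0.001]
force: [-0.7, 0.0, -2.6]
width: 0.0555
gripper_force: 25.0
```

```bash
python3 plan.py .613,.145,.085,90 .613,.145,.042,90
```

```text
t 15.87 p [ 0.4517 -0.0217  0.0836] psi 90.1 w 0.0555 gf 25.0 F [-0.7  0.  -2.6]
turn total 0.02; then 6 rows of [ 0.926  0.896 -0.008] (total [ 5.56  5.38 -0.05])
turn total -0.00; then 2 rows of [0.    0.    0.717] (total [0.   0.   1.43])
```

drive_tool --steps "0.79 0.77 0 0;0.79 0.77 0 0;0.79 0.77 0 0;0.79 0.77 0 0;0.79 0.77 0 0;0.79 0.77 0 0;0.79 0.77 0 0;0 0 0 0;0 0 0.5 0;0 0 0.5 0;0 0 0.3 0;0 0 0 0;0 0 0 0"

```text
t: 16.95
ee_pos: [0.6114, 0.1443, 0.0077]
eef_rot: [0.706, 0.708, -0.001, -0.001]
force: [0.8, 0.6, -2.6]
width: 0.0556
gripper_force: 25.0
```

```bash
python3 plan.py .613,.145,.0356,90
```

```text
t 16.95 p [0.6114 0.1443 0.0427] psi 90.1 w 0.0556 gf 25.0 F [ 0.8  0.6 -2.6]
turn total 0.02; then 1 rows of [0.022 0.054 0.235] (total [0.02 0.05 0.24])
```

drive_tool --steps "0 0 0.08 0;0 0 0.07 0;0 0 0.04 0;0 0 0 0;0 0 0 0"

```text
t: 17.37
ee_pos: [0.6126, 0.1447, 0.0037]
eef_rot: [0.706, 0.708, 0.0, 0.0]
force: [0.1, 0.6, -3.3]
width: 0.0552
gripper_force: 25.0
```

drive_tool --steps "0 0 0.04 0;0 0 0 0;0 0 0 0"

```text
t: 17.62
ee_pos: [0.6124, 0.1447, 0.0022]
eef_rot: [0.706, 0.708, -0.0, 0.0]
force: [0.5, 0.0, -3.0]
width: 0.0555
gripper_force: 25.0
```

drive_tool --steps "0 0 0.04 0;0 0 0 0;0 0 0 0"

```text
t: 17.87
ee_pos: [0.6123, 0.1447, 0.0008]
eef_rot: [0.706, 0.708, -0.0, -0.0]
force: [0.4, -0.1, -2.9]
width: 0.0554
gripper_force: 25.0
```

drive_tool --steps "0 0 0.03 0;0 0 0 0;0 0 0 0"

```text
t: 18.12
ee_pos: [0.6125, 0.1447, 0.0006]
eef_rot: [0.706, 0.708, 0.0, 0.0]
force: [-2.7, -0.4, 3.0]
width: 0.0552
gripper_force: 25.0
```

drive_tool --steps "0 0 0 0;0 0 0 0;0 0 0 0;0 0 0 0;0 0 0 0;0 0 -0.8 0;0 0 -0.9 0;0 0 -0.9 0;0 0 -0.9 0;0 0 -0.3 0;0 0 0 0;0 0 0 0" --fingers 0.9

```text
t: 19.12
ee_pos: [0.612, 0.1446, 0.1134]
eef_rot: [0.706, 0.708, -0.0, -0.0]
force: [-0.3, 0.6, 0.1]
width: 0.0867
gripper_force: 0.0
```

```bash
python3 plan.py .446,-.1587,.14,90 .446,-.1587,.0035,90
```

```text
t 19.12 p [0.612  0.1446 0.1484] psi 90.1 w 0.0867 gf 0.0 F [-0.3  0.6  0.1]
turn total 0.02; then 11 rows of [-0.919 -0.503  0.025] (total [-10.11  -5.53   0.28])
turn total -0.00; then 5 rows of [0.   0.   0.91] (total [0.   0.   4.55])
```

drive_tool --steps "-0.92 -0.5 0 0;-0.92 -0.5 0 0;-0.92 -0.5 0 0;-0.92 -0.5 0 0;-0.92 -0.5 0 0;-0.92 -0.5 0 0;-0.92 -0.5 0 0;-0.92 -0.5 0 0;-0.92 -0.5 0 0;-0.92 -0.5 0 0;-0.91 -0.53 0 0;0 0 0 0;0 0 0.9 0;0 0 0.9 0;0 0 0 0;0 0 0 0" --fingers 1

```text
t: 20.45
ee_pos: [0.4454, -0.1579, 0.0581]
eef_rot: [0.706, 0.708, -0.001, -0.003]
force: [0.2, 0.5, 0.3]
width: 0.0913
gripper_force: 0.0
```

```bash
python3 plan.py .446,-.1587,.004,90
```

```text
t 20.45 p [ 0.4454 -0.1579  0.0931] psi 90.2 w 0.0913 gf 0.0 F [0.2 0.5 0.3]
turn total 0.03; then 3 rows of [-0.008  0.007  0.99 ] (total [-0.03  0.02  2.97])
```

drive_tool --steps "-0.01 0.01 0.75 0;-0.01 0.01 0.75 0;0 0 0.75 0;0 0 0.72 0;0 0 0 0;0 0 0 0"

```text
t: 20.95
ee_pos: [0.4481, -0.1593, -0.0288]
eef_rot: [0.706, 0.708, -0.0, -0.0]
force: [0.2, -0.6, 0.5]
width: 0.0911
gripper_force: 0.0
```

drive_tool --steps "0 0 0 0;0 0 0 0;0 0 0 0;0 0 0 0;0 0 0 0;0 0 0 0;0 0 0 0;0 0 0 0" --fingers -0.1 --grip_force 25

```text
t: 21.62
ee_pos: [0.4475, -0.1596, -0.0287]
eef_rot: [0.706, 0.708, -0.0, -0.0]
force: [-2.1, 0.1, 6.1]
width: 0.055
gripper_force: 25.0
```

drive_tool --steps "0 0 -0.3 0;0 0 -0.7 0;0 0 -0.8 0;0 0 -0.4 0;0 0 0 0;0 0 0 0"

```text
t: 22.12
ee_pos: [0.4482, -0.1597, 0.0374]
eef_rot: [0.706, 0.708, 0.0, 0.001]
force: [0.2, 0.7, -3.3]
width: 0.0549
gripper_force: 25.0
```

```bash
python3 plan.py .613,.062,.07,90 .613,.062,.018,90
```

```text
t 22.12 p [ 0.4482 -0.1597  0.0724] psi 90.1 w 0.0549 gf 25.0 F [ 0.2  0.7 -3.3]
turn total 0.02; then 8 rows of [0.924 0.687 0.01 ] (total [7.39 5.49 0.08])
turn total -0.00; then 2 rows of [0.    0.    0.867] (total [0.   0.   1.73])
```

drive_tool --steps "0.82 0.61 0 0;0.82 0.61 0 0;0.82 0.61 0 0;0.82 0.61 0 0;0.82 0.61 0 0;0.82 0.61 0 0;0.82 0.61 0 0;0.82 0.61 0 0;0.82 0.61 0 0;0 0 0 0;0 0 0.6 0;0 0 0.6 0;0 0 0.5 0;0 0 0 0;0 0 0 0"

```text
t: 23.37
ee_pos: [0.6102, 0.0619, -0.016]
eef_rot: [0.706, 0.708, -0.002, -0.001]
force: [0.1, 0.6, -1.3]
width: 0.0553
gripper_force: 25.0
```

```bash
python3 plan.py .613,.062,.009,90
```

```text
t 23.37 p [0.6102 0.0619 0.019 ] psi 90.1 w 0.0553 gf 25.0 F [ 0.1  0.6 -1.3]
turn total 0.02; then 1 rows of [0.004 0.092 0.334] (total [0.   0.09 0.33])
```

drive_tool --steps "0 0 0.08 0;0 0 0.08 0;0 0 0.08 0;0 0 0.03 0;0 0 0 0;0 0 0 0"

```text
t: 23.87
ee_pos: [0.6121, 0.0622, -0.0219]
eef_rot: [0.706, 0.708, 0.0, 0.0]
force: [-0.5, -0.2, -1.9]
width: 0.0548
gripper_force: 25.0
```

drive_tool --steps "0 0 0.04 0;0 0 0 0;0 0 0 0"

```text
t: 24.12
ee_pos: [0.612, 0.0622, -0.0234]
eef_rot: [0.706, 0.708, -0.0, 0.0]
force: [0.8, -0.6, -1.6]
width: 0.0549
gripper_force: 25.0
```

drive_tool --steps "0 0 0.04 0;0 0 0 0;0 0 0 0"

```text
t: 24.37
ee_pos: [0.612, 0.0622, -0.0246]
eef_rot: [0.706, 0.708, -0.0, -0.0]
force: [0.3, -0.1, -2.1]
width: 0.0548
gripper_force: 25.0
```

drive_tool --steps "0 0 0.04 0;0 0 0 0;0 0 0 0"

```text
t: 24.62
ee_pos: [0.6122, 0.0622, -0.0256]
eef_rot: [0.706, 0.708, 0.0, 0.0]
force: [-0.5, -0.7, 0.2]
width: 0.0552
gripper_force: 25.0
```

drive_tool --steps "0 0 0.02 0;0 0 0 0;0 0 0 0"

```text
t: 24.87
ee_pos: [0.6123, 0.0623, -0.0256]
eef_rot: [0.706, 0.708, 0.0, 0.0]
force: [-1.2, -0.6, 6.1]
width: 0.0551
gripper_force: 25.0
```

drive_tool --steps "0 0 0 0;0 0 0 0;0 0 0 0;0 0 0 0;0 0 -0.3 0;0 0 -0.8 0;0 0 -0.9 0;0 0 -0.9 0;0 0 -0.9 0;0 0 0 0;0 0 0 0" --fingers 0.53

```text
t: 25.78
ee_pos: [0.6133, 0.0623, 0.09]
eef_rot: [0.706, 0.708, 0.002, 0.002]
force: [0.5, -0.8, -0.4]
width: 0.0694
gripper_force: 0.0
```

```bash
python3 plan.py .444,.312,.12,75 .444,.312,.005,75
```

```text
t 25.78 p [0.6133 0.0623 0.125 ] psi 90.1 w 0.0694 gf 0.0 F [ 0.5 -0.8 -0.4]
turn total 2.52; then 8 rows of [ 0.822 -0.951  0.021] (total [ 6.58 -7.61  0.17])
turn total -0.00; then 4 rows of [0.    0.    0.958] (total [0.   0.   3.83])
```

```bash
python3 plan.py .444,.312,.13,105 .444,.312,.005,105
```

```text
t 25.78 p [0.6133 0.0623 0.125 ] psi 90.1 w 0.0694 gf 0.0 F [ 0.5 -0.8 -0.4]
turn total -2.48; then 10 rows of [ 0.95  -0.33  -0.017] (total [ 9.5  -3.3  -0.17])
turn total -0.00; then 5 rows of [0.    0.    0.833] (total [0.   0.   4.17])
```

drive_tool --steps "0 0 -0.2 -0.83;0 0 0 -0.83;0 0 0 -0.83;0.95 -0.33 0 0;0.95 -0.33 0 0;0.95 -0.33 0 0;0.95 -0.33 0 0;0.95 -0.33 0 0;0.95 -0.33 0 0;0.95 -0.33 0 0;0.95 -0.33 0 0;0.95 -0.33 0 0;0.95 -0.33 0 0;0 0 0 0;0 0 0 0;0 0 0 0" --fingers 0.53

```text
t: 27.12
ee_pos: [0.4419, 0.311, 0.0927]
eef_rot: [0.608, 0.794, -0.001, -0.0]
force: [-0.4, -0.3, -0.8]
width: 0.0696
gripper_force: 0.0
```

```bash
python3 plan.py .4435,.312,.005,105;  python3 - <<'E'
from h import *
a,_,_=grab('top'); b,_,_=grab('side')
a=cv2.resize(a[125:195,190:310],(600,350),interpolation=cv2.INTER_CUBIC)
b=cv2.resize(b[120:205,260:400],(600,364),interpolation=cv2.INTER_CUBIC)
b=cv2.resize(b,(380,230))
a=cv2.resize(a,(395,230))
cv2.imwrite('pics/p2.png',cv2.convertScaleAbs(np.hstack([a,b]),alpha=1.6))
E
```

```text
t 27.12 p [0.4419 0.311  0.1277] psi 105.1 w 0.0696 gf 0.0 F [-0.4 -0.3 -0.8]
turn total 0.02; then 5 rows of [0.003 0.012 0.818] (total [0.02 0.06 4.09])
```

View pics/p2.png

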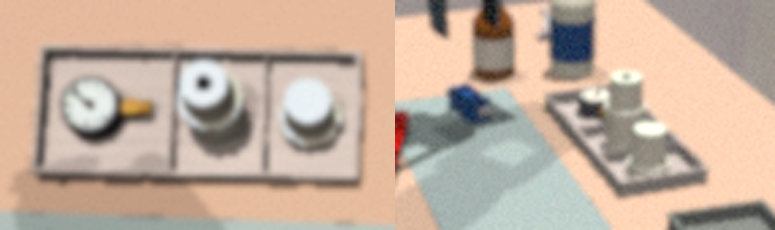

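The long tray kit is complete: gauge at crop (92,107), gland (205,90) and large stopper (308,108) standing in their compartments, and the side view agrees. Next, the boss head.

drive_tool --steps "0 0.03 0.82 0;0 0.02 0.82 0;0 0 0.82 0;0 0 0.82 0;0 0 0.8 0;0 0 0 0;0 0 0 0"

```text
t: 27.8
ee_pos: [0.4435, 0.3107, -0.0296]
eef_rot: [0.609, 0.793, -0.001, -0.0]
force: [0.4, 0.5, 0.2]
width: 0.0695
gripper_force: 0.0
```

drive_tool --steps "0 0 0 0;0 0 0 0;0 0 0 0;0 0 0 0;0 0 0 0;0 0 0 0;0 0 0 0;0 0 0 0;0 0 0 0" --fingers -0.6 --grip_force 25

```text
t: 28.55
ee_pos: [0.4438, 0.3122, -0.0284]
eef_rot: [0.608, 0.794, 0.0, 0.0]
force: [-0.8, -0.2, 5.1]
width: 0.0297
gripper_force: 25.0
```

drive_tool --steps "0 0 -0.3 0;0 0 -0.7 0;0 0 -0.9 0;0 0 -0.9 0;0 0 -0.9 0;0 0 -0.9 0;0 0 0 1;0 0 0 1;0 0 0 0.96;0 0 0 0;0 0 0 0"

```text
t: 29.47
ee_pos: [0.4434, 0.3118, 0.1091]
eef_rot: [0.723, 0.691, -0.0, 0.0]
force: [0.6, -0.6, -1.5]
width: 0.0301
gripper_force: 25.0
```

```bash
python3 plan.py .6367,-.135,.14,87.3 .6367,-.135,.02,87.3
```

```text
t 29.47 p [0.4434 0.3118 0.1441] psi 87.5 w 0.0301 gf 25.0 F [ 0.6 -0.6 -1.5]
turn total 0.03; then 15 rows of [-0.972  0.476  0.009] (total [-14.57   7.14   0.14])
turn total -0.00; then 5 rows of [0.  0.  0.8] (total [0. 0. 4.])
```

drive_tool --steps "-0.91 0.45 0 0;-0.91 0.45 0 0;-0.91 0.45 0 0;-0.91 0.45 0 0;-0.91 0.45 0 0;-0.91 0.45 0 0;-0.91 0.45 0 0;-0.91 0.45 0 0;-0.91 0.45 0 0;-0.91 0.45 0 0;-0.91 0.45 0 0;-0.91 0.45 0 0;-0.91 0.45 0 0;-0.91 0.45 0 0;-0.91 0.45 0 0;-0.9 0.39 0 0;0 0 0 0;0 0 0 0"

```text
t: 30.97
ee_pos: [0.6372, -0.1354, 0.1084]
eef_rot: [0.724, 0.69, -0.0, -0.001]
force: [-0.5, 0.8, -2.6]
width: 0.0299
gripper_force: 25.0
```

drive_tool --steps "0 0 0.8 0;0 0 0.8 0;0 0 0.8 0;0 0 0.8 0;0 0 0.7 0;0 0 0 0;0 0 0 0"

```text
t: 31.55
ee_pos: [0.6361, -0.1327, -0.0086]
eef_rot: [0.723, 0.691, -0.001, -0.001]
force: [-0.5, -0.7, -1.2]
width: 0.0298
gripper_force: 25.0
```

```bash
python3 plan.py .6367,-.135,.0096,87.3
```

```text
t 31.55 p [ 0.6361 -0.1327  0.0264] psi 87.4 w 0.0298 gf 25.0 F [-0.5 -0.7 -1.2]
turn total 0.02; then 1 rows of [-0.075  0.024  0.56 ] (total [-0.07  0.02  0.56])
```

drive_tool --steps "0 0 0.2 0;0 0 0.15 0;0 0 0.1 0;0 0 0 0;0 0 0 0"

```text
t: 31.97
ee_pos: [0.6374, -0.134, -0.0209]
eef_rot: [0.723, 0.69, 0.0, 0.0]
force: [0.0, -0.0, -2.1]
width: 0.0298
gripper_force: 25.0
```

drive_tool --steps "0 0 0.05 0;0 0 0 0;0 0 0 0"

```text
t: 32.22
ee_pos: [0.6374, -0.134, -0.0226]
eef_rot: [0.723, 0.69, 0.0, 0.0]
force: [0.5, -0.5, -2.7]
width: 0.0296
gripper_force: 25.0
```

drive_tool --steps "0 0 0.04 0;0 0 0 0;0 0 0 0"

```text
t: 32.47
ee_pos: [0.6372, -0.134, -0.024]
eef_rot: [0.723, 0.69, -0.0, -0.0]
force: [0.5, -0.8, -2.5]
width: 0.03
gripper_force: 25.0
```

drive_tool --steps "0 0 0.04 0;0 0 0 0;0 0 0 0"

```text
t: 32.72
ee_pos: [0.6373, -0.134, -0.0252]
eef_rot: [0.723, 0.69, -0.0, -0.0]
force: [0.5, 0.6, -2.3]
width: 0.0297
gripper_force: 25.0
```

drive_tool --steps "0 0 0.03 0;0 0 0 0;0 0 0 0"

```text
t: 32.97
ee_pos: [0.6374, -0.134, -0.0253]
eef_rot: [0.723, 0.69, 0.0, 0.0]
force: [-0.9, -0.0, 4.0]
width: 0.03
gripper_force: 25.0
```

drive_tool --steps "0 0 0 0;0 0 0 0;0 0 0 0;0 0 0 0;0 0 0 0;0 0 -0.3 0;0 0 -0.8 0;0 0 -0.9 0;0 0 -0.9 0;0 0 -0.5 0;0 0 0 0;0 0 0 0" --fingers 0.3

```text
t: 33.97
ee_pos: [0.6378, -0.1341, 0.0772]
eef_rot: [0.723, 0.69, 0.001, 0.001]
force: [-0.4, 0.2, -0.1]
width: 0.0592
gripper_force: 0.0
```

```bash
python3 plan.py .3987,-.3108,.09,87.3 .3987,-.3108,.004,87.3
```

```text
t 33.97 p [ 0.6378 -0.1341  0.1122] psi 87.3 w 0.0592 gf 0.0 F [-0.4  0.2 -0.1]
turn total 0.00; then 8 rows of [-0.782 -0.961  0.092] (total [-6.26 -7.68  0.74])
turn total -0.00; then 3 rows of [0.    0.    0.956] (total [0.   0.   2.87])
```

drive_tool --steps "-0.78 -0.96 0 0;-0.78 -0.96 0 0;-0.78 -0.96 0 0;-0.78 -0.96 0 0;-0.78 -0.96 0 0;-0.78 -0.96 0 0;-0.78 -0.96 0 0;-0.78 -0.96 0 0;0 0 0 0;0 0 0.6 0;0 0 0.6 0;0 0 0 0;0 0 0 0"

```text
t: 35.05
ee_pos: [0.3975, -0.309, 0.0385]
eef_rot: [0.723, 0.69, -0.0, -0.002]
force: [-0.5, -0.6, 0.5]
width: 0.0597
gripper_force: 0.0
```

```bash
python3 plan.py .3987,-.3108,.004,87.3;  python3 - <<'E'
from h import *
a,_,_=grab('top'); b,_,_=grab('side')
a=cv2.resize(a[120:195,310:430],(480,300),interpolation=cv2.INTER_CUBIC)
b=cv2.resize(b[190:290,310:410],(300,300),interpolation=cv2.INTER_CUBIC)
cv2.imwrite('pics/p3.png',cv2.convertScaleAbs(np.hstack([a,b]),alpha=1.6))
E
```

```text
t 35.05 p [ 0.3975 -0.309   0.0735] psi 87.3 w 0.0597 gf 0.0 F [-0.5 -0.6  0.5]
turn total 0.01; then 3 rows of [-0.019  0.014  0.773] (total [-0.06  0.04  2.32])
```

View pics/p3.png

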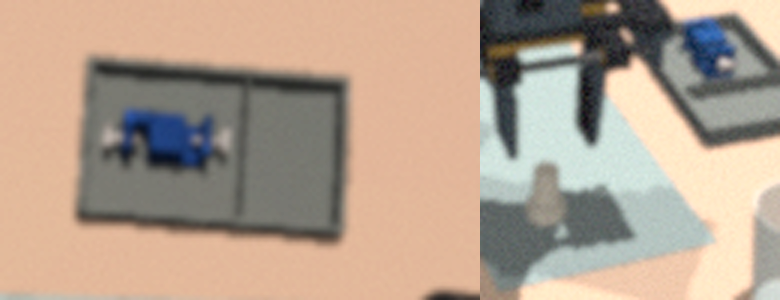

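The boss head lies flat in the wide compartment at crop (168,138), and the small stopper is between the fingers at crop (545,195). I'll descend on it.

drive_tool --steps "-0.02 0.01 0.78 0;-0.02 0.01 0.77 0;-0.02 0 0.77 0;0 0 0 0;0 0 0 0;0 0 0 0"

```text
t: 35.65
ee_pos: [0.4001, -0.3127, -0.0283]
eef_rot: [0.723, 0.691, 0.0, 0.001]
force: [1.3, -0.0, 0.3]
width: 0.0592
gripper_force: 0.0
```

drive_tool --steps "0 0 0 0;0 0 0 0;0 0 0 0;0 0 0 0;0 0 0 0;0 0 0 0;0 0 0 0" --fingers -0.6 --grip_force 15

```text
t: 36.23
ee_pos: [0.3991, -0.3123, -0.0291]
eef_rot: [0.723, 0.69, 0.0, 0.0]
force: [-1.4, 0.4, 5.8]
width: 0.0322
gripper_force: 15.0
```

drive_tool --steps "0 0 -0.3 0;0 0 -0.7 0;0 0 -0.8 0;0 0 -0.5 0;0 0 0 0;0 0 0 0"

```text
t: 36.73
ee_pos: [0.3992, -0.3123, 0.0399]
eef_rot: [0.723, 0.69, 0.0, 0.001]
force: [-0.3, -0.3, -1.0]
width: 0.032
gripper_force: 15.0
```

```bash
python3 plan.py .633,-.231,.075,87.3 .633,-.231,.02,87.3
```

```text
t 36.73 p [ 0.3992 -0.3123  0.0749] psi 87.3 w 0.0320 gf 15.0 F [-0.3 -0.3 -1. ]
turn total 0.00; then 8 rows of [ 0.384  0.957 -0.001] (total [ 3.07  7.66 -0.  ])
turn total -0.00; then 2 rows of [0.    0.    0.917] (total [0.   0.   1.83])
```

drive_tool --steps "0.34 0.85 0 0;0.34 0.85 0 0;0.34 0.85 0 0;0.34 0.85 0 0;0.34 0.85 0 0;0.34 0.85 0 0;0.34 0.85 0 0;0.34 0.85 0 0;0.34 0.85 0 0;0 0 0 0;0 0 0.6 0;0 0 0.6 0;0 0 0.6 0;0 0 0 0;0 0 0 0;0 0 0 0"

```text
t: 38.07
ee_pos: [0.6324, -0.2313, -0.0146]
eef_rot: [0.723, 0.69, -0.0, -0.0]
force: [-0.0, -0.6, -0.4]
width: 0.032
gripper_force: 15.0
```

drive_tool --steps "0 0 0.1 0;0 0 0.1 0;0 0 0.05 0;0 0 0 0;0 0 0 0"

```text
t: 38.48
ee_pos: [0.6325, -0.2311, -0.022]
eef_rot: [0.723, 0.69, 0.0, 0.0]
force: [-0.5, -0.2, -1.1]
width: 0.0322
gripper_force: 15.0
```

drive_tool --steps "0 0 0.05 0;0 0 0.04 0;0 0 0 0;0 0 0 0"

```text
t: 38.82
ee_pos: [0.6324, -0.231, -0.0249]
eef_rot: [0.723, 0.69, -0.0, -0.0]
force: [0.3, -0.0, -0.9]
width: 0.0318
gripper_force: 15.0
```

drive_tool --steps "0 0 0.04 0;0 0 0 0;0 0 0 0"

```text
t: 39.07
ee_pos: [0.6326, -0.2311, -0.026]
eef_rot: [0.723, 0.69, 0.0, 0.0]
force: [0.8, 0.1, -0.1]
width: 0.0321
gripper_force: 15.0
```

drive_tool --steps "0 0 0.03 0;0 0 0 0;0 0 0 0"

```text
t: 39.32
ee_pos: [0.6326, -0.2311, -0.0261]
eef_rot: [0.723, 0.69, 0.0, 0.0]
force: [-1.7, 0.2, 5.1]
width: 0.0325
gripper_force: 15.0
```

drive_tool --steps "0 0 0 0;0 0 0 0;0 0 0 0;0 0 0 0;0 0 -0.3 0;0 0 -0.8 0;0 0 -0.9 0;0 0 -0.9 0;0 0 -0.9 0;-0.2 -0.9 0 0;-0.2 -0.9 0 0;-0.2 -0.9 0 0;-0.2 -0.9 0 0;-0.2 -0.9 0 0;0 0 0 0;0 0 0 0" --fingers 0.3

```text
t: 40.65
ee_pos: [0.4955, -0.2551, 0.088]
eef_rot: [0.724, 0.69, 0.0, 0.001]
force: [-0.3, -0.4, 0.7]
width: 0.0595
gripper_force: 0.0
```

```bash
python3 - <<'E'
from h import *
a,_,_=grab('top'); b,_,_=grab('side')
a=cv2.resize(a[110:250,120:500],(760,280),interpolation=cv2.INTER_CUBIC)
b=cv2.resize(b[110:250,130:510],(760,280),interpolation=cv2.INTER_CUBIC)
cv2.imwrite('pics/p4.png',cv2.convertScaleAbs(np.vstack([a,b]),alpha=1.5))
E
```

```text
(no output)
```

View pics/p4.png

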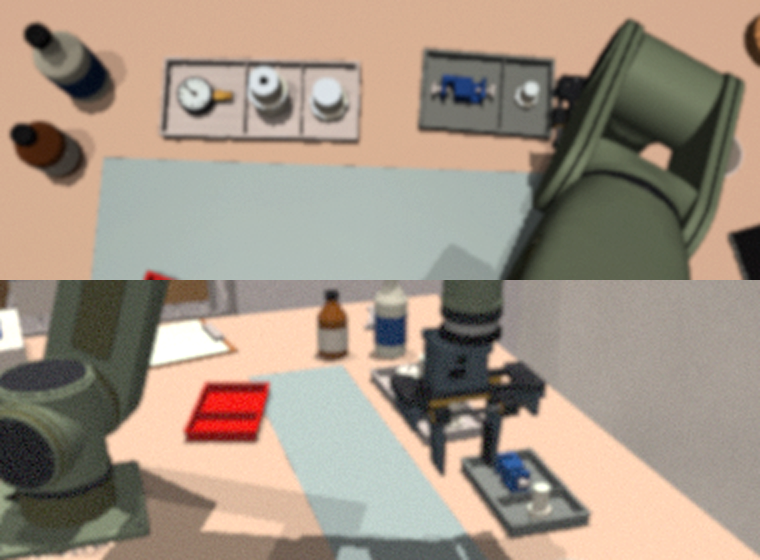

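All five parts stand in their compartments: top crop shows gauge (195,96), gland (267,88), large stopper (328,98), boss head (463,91) and small stopper (528,94). Both bottles are in place, and the gripper is clear of everything.

```bash
python3 -c "
from bench import arm
print(arm.finish_job())"
```

```text
the job is handed in; nothing more can be done
None
```

Both kits are made up, with all five parts in their compartments in the order listed, and the job was handed in at about 41 s. The bottles are still in place; the beaker was hidden behind the arm in the last picture, but the arm was never driven near it.

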